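Refit the sander's idler roller and carry its circlip to the groove

ROBOT

A 7-joint arm with a two-finger parallel gripper is mounted at the origin on the work surface. World frame = base frame: x ahead of the robot, y to its left, z up, the work surface at z = 0. Lengths are in m, angles in rad, forces in N, time in s.
With the tool pointing down it reaches from about 0.425 to 0.925 m from the base axis. Payload 6.8 kg.
Tool frame: the origin (TCP) lies between the finger pads; the fingertips stand 22 mm ahead of it and the grasp point (between the pads) lies 3 mm ahead of it (bot.tip_reach is the distance from the TCP to the fingertips, in m); z points along the fingers, x is the direction in which the jaws open and shut, and the axes are right-handed (so a half turn about z gives the same grasp; the last joint's range is limited). The gripper opens to 85 mm and grips with 20 to 120 N. Pads are 22 mm wide; open, the fingers measure 114 mm over their backs; the gripper's body (76 mm by 85 mm) begins 54 mm behind the grasp point. The pads swing forward as they close: fully open they stand 13 mm farther back than shut.
Start: joints at [-0.108, 0.477, 0.022, 1.555, -0.011, 1.109, -0.083], TCP at [0.675, 0, 0.253] pointing down, gripper open.
Joint ranges: [-2.96, 2.96], [-0.34, 2.1], [-1.41, 1.46], [0.24, 2.44], [-1.37, 4.51], [0.17, 1.92], [-2.96, 2.96]. Speed limits (rad/s): [2.39, 2.39, 3.14, 3.14, 3.14, 3.14, 3.14].

INTERFACE

Orientations are given as a unit quaternion [w, x, y, z].
In Python, from station import bot gives the robot as it stands.
- The arm moves only by the tool step_arm, never from a script. Its argument "targets" is a list of rows, each a list of 5 numbers: the shift along the tool's x, y, z in mm, then the turn about the tool's z in degrees, then the closure, from 0 (fully open) to 1 (shut). In form: [[dx, dy, dz, spin, jaw], ...]. A call has 1 to 20 rows; each row is the pose to reach, as a shift and turn from the pose commanded when the call began, along the tool's axes at that moment; what a row does not reach only later rows make up. A row lasts 1/12 s, in which the tool goes at most 41.7 mm and 7.16 degrees, less where a joint would pass 70% of its speed; a pose out of reach is approached as far as the arm can. A call with a gripper value outside its range is refused whole. The fingers move at their own pace and stop on an object; "newtons" is the grip in N (left out, the last holds). Time passes only in rows, so rows that repeat a pose let the fingers close. It gives the time, the measured TCP pose, the force and the opening at its end, in the units of the state.
- bot.get_obs(): the state, without advancing time (a new reading comes with each control period).
- bot.read_camera(name): name is "scene" or "side" or "wrist"; returns a dict with "frame" (480x640x3 uint8, red, green, blue), "z_map" (480x640 float32, m along the optical axis (not along the pixel's ray), 0 where there is no reading), "fov_y" (degrees; the focal length in pixels is half the picture's height over the tangent of half this angle, whatever the lens; pixels are square), "cx", "cy" (the principal point, pixels), "R" (3x3) and "t" (3): a world point X has camera coordinates R X + t. Camera axes: x right, y down, z forward; pixel columns grow to the right and rows downward; lengths in m; the calibration is good to about 2 mm. A picture is of the moment at which its call begins.
- bot.hand_in(): hands the job in, once; it reports no verdict.
The state is a dict: "t": time; "q": joint angles; "joint_vel": joint speeds; "joint_torque": joint torques, N m; "eef_pos": TCP position; "tool_rot": TCP orientation; "contact_force": force on the tool from outside, world axes, zero at the start; "torque": the same for the moment, N m; "gripper_width": opening from 0.0 (shut) to 1.0 (fully open).
Only numpy, scipy, OpenCV 4.12 (cv2) and the standard library are available. Lean on these libraries where they do the work, as an engineer would, in place of code of your own. Each camera call takes 0.05 s, during which the arm holds its last target.

TASK

Put the aluminium idler roller back on the bare axle stub of the strap-edge sander, lowering it without a drop until it stands fully home on the shoulder, and let go of it. Then take the circlip pliers that lie across the wooden tray with the circlip on their tips, squeeze the handles fully to spread the circlip, and lower it, level, over the axle to the groove just above the roller. Finish while still holding it there, spread, in line with the groove and not leaning on roller or axle; never ram the pliers against the machine, and leave the other things on the bench where they are.

Things in the scene. Friction and masses are not known exactly. Their poses are not given: they have to be found in the camera images.
- roller_mid (a point): Idler roller: loose plain aluminium drum, diameter 56 mm, 40 mm high, about 0.18 kg, standing upright on the bench; a straight 23 mm bore runs through it along z; both ends alike. This point is its centre on the bore axis, 20 mm above its underside. (The smaller black rubber roller on the bench is a worn one, not wanted.)
- sander: Bench strap-edge sander, fixed, green-grey; origin on the bench under the axle stub, x along the machine to the drive drum, z up. Flat steel table top 50 mm up: x from -75 to 285 mm, y +-77 mm. On it a black drive drum at x=205 mm and an upright steel platen (x 65 to 151, y -31 to -26 mm), tops 96 mm up; a work rest at y -44 to -89. Nothing else near the axle stands above the table.
- axle_seat (a point): Centre of the shoulder the roller stands on, at the foot of the sander's vertical bright steel axle stub, 56 mm above the bench (table top 6 mm lower); axes as the sander's. The stub is 20 mm in diameter and its end is 53.5 mm above this point; the last 4 mm taper to 14 mm. With the roller home, roller_mid is 20 mm above this point.
- axle_groove (a point): Centre of the dark circlip groove around the axle stub (4 mm wide, 16.4 mm diameter), on the stub's axis, 42.5 mm above axle_seat: 2.5 mm above the top face of the seated roller, 11 mm below the end of the stub.
- pliers_grip (a point): Loose circlip pliers (145 mm, 0.16 kg) lying flat on the tray's rims. This point: midway between the two straight red handles, half-way up their 13 mm thickness. x from handles to tips, y across, z up. Pivot at x=60 mm; handles from x=-40 to 37 mm. Width over the handles here: 62 mm at rest (rear ends 73), 44 mm and parallel when fully squeezed. Lift them straight up out of the tray.
- tray: Fixed open wooden tray, origin at the centre of its underside: 82 mm in x (along the pliers), 150 mm in y, 45 mm high, walls 6 mm, floor 6 mm thick with a few small washers. The pliers lie across its two long rims, nose overhanging at +x; pliers_grip is about 7 mm from the middle towards -x, so fingers can reach down beside the handles between the rims.
- ring_center (a point): Centre of the circlip's opening when spread, mid-thickness; fixed to the pliers' pivot: 109 mm ahead (+x) of pliers_grip and 23.5 mm below it, same axes. The circlip is a flat dark steel C, 2.5 mm thick, gap and lugs towards the handles. Inner diameter 18.6 mm at rest (does not pass the axle), 23.7 mm fully spread. The bent tips rise 17 mm from it to the jaws.
- plier_l (a joint): Angle of one plier half (the other mirrors it): 0 at rest, 0.15 rad fully squeezed at a hard stop, circlip fully spread. A return spring opens the pliers; squeezing to the stop takes about 8 N at the grip, and a grip of 20 to 60 N holds them there without harm.
Mind the look-alikes: they are no part of the job. What is shaped like the part that bears pliers_grip but purple or white is not meant.

How it is judged:
On the way:
1. the roller stands home on the axle's shoulder, let go (horizontal distance between roller_mid and axle_seat below 0.003 m and z of roller_mid in the frame of axle_seat between 0.0175 and 0.0225 m and angle between roller_mid's own z axis and vertical below 0.06 rad and contact force between the fingers and roller below 0.1 N), for 0.2 s.
At the end, for the whole second after the job is handed in: Roller home on the shoulder (3 mm sideways, 2.5 mm in height, upright within 0.06 rad). Gripper holding the squeezed pliers (joint over 0.125, grip over 3 N), circlip around the axle within 3 mm of its axis, 2 mm of groove mid-height, level within 0.08 rad, still, under 3 N on roller and axle (horizontal distance between roller_mid and axle_seat below 0.003 m and z of roller_mid in the frame of axle_seat between 0.0175 and 0.0225 m and angle between roller_mid's own z axis and vertical below 0.06 rad and horizontal distance between ring_center and axle_groove below 0.003 m and z of ring_center in the frame of axle_groove between -0.002 and 0.002 m and angle between the z axis of ring_center and the z axis of axle_groove, either way round below 0.08 rad and value of joint plier_l above 0.125 rad and contact force between the fingers and pliers above 3 N and contact force between pliers and roller below 3 N and contact force between pliers and sander below 3 N and linear speed of pliers below 0.03 m/s); the arm keeps its last pose, push and grip.
It fails at once if a bystander (thread spools, old black roller, jar, bottle, wrench or screwdriver) was moved by more than 20 mm (distance of any of spool_rust, spool_blue, old_roller, glue_jar, oil_bottle, wrench, screwdriver from where it was at the start of the episode above 0.02 m).
It fails at once if the roller was dropped onto the axle (horizontal distance between roller_mid and axle_seat below 0.02 m and linear speed of roller above 0.35 m/s and contact force between the fingers and roller below 0.1 N).
It fails at once if the pliers or circlip were rammed against the machine or the roller (over 30 N) (contact force between pliers and sander above 30 N or contact force between pliers and roller above 30 N).
It also fails if it takes over 54 s, if anything falls off the work surface, if the arm or the gripper's body presses on something with over 40 N, if the wrist force passes 120 N, or if a joint passes its speed limit or range.

## Working session

There is one attempt and no reset: what is moved stays moved. The work goes in short steps, Python scripts to look and compute and a tool call to move; the robot and the scene stay as the last step left them, time stands still between calls to the robot, and variables do not carry over. Pictures are saved under pics/ and viewed, and the job is handed in when it is done.

Besides the shell and the picture viewer there is one more tool, called after ">>>" by a JSON object that holds its "method" and its "body", one argument or row to a line. step_arm: Moves the arm, as the interface text tells. Its arguments: {"type":"object","properties":{"targets":{"type":"array"},"newtons":{"type":"number"}},"required":["targets"]}

```bash
ls; mkdir -p pics; cat > h.py <<'E'
from station import bot
import numpy as np, cv2
def cam(n,save=None):
    c=bot.read_camera(n)
    if save: cv2.imwrite('pics/'+save,cv2.cvtColor(c['frame'],cv2.COLOR_RGB2BGR))
    return c
def f(c): return 240/np.tan(np.radians(c['fov_y'])/2)
def cloud(c):
    F=f(c);v,u=np.mgrid[0:480,0:640];z=c['z_map']
    P=np.stack([(u-c['cx'])/F*z,(v-c['cy'])/F*z,z],-1)
    return (P-c['t'])@c['R']
def ray(c,u,v,h):
    F=f(c);d=np.array([(u-c['cx'])/F,(v-c['cy'])/F,1])@c['R'];o=-c['R'].T@c['t']
    return o+d*(h-o[2])/d[2]
def proj(c,X):
    p=c['R']@np.array(X)+c['t'];return f(c)*p[0]/p[2]+c['cx'],f(c)*p[1]/p[2]+c['cy']
E
python3 - <<'E'
from h import *
for n in ['scene','side','wrist']:
    c=cam(n,n+'0.png'); np.savez('pics/'+n+'0.npz',**c); print(n,c['fov_y'],-c['R'].T@c['t'],c['R'][2])
print(bot.get_obs())
E
```

```text
pics
scene 50.830586954739836 [ 0.88124751 -0.70587513  0.74789501] [-0.39160745  0.67090304 -0.62970844]
side 53.550897154157894 [ 0.14760242 -0.66014952  0.67960945] [ 0.33871933  0.70241835 -0.62600134]
wrist 59.035005399766995 [0.6743611  0.0839083  0.37331513] [-0.00271225 -0.3225785  -0.94653883]
{'t': 0.15, 'q': array([-0.1081358 ,  0.47765118,  0.02232373,  1.55621043, -0.01149748,
        1.10929354, -0.08307677]), 'joint_vel': array([-5.84447154e-06, -1.57165843e-03,  1.23289485e-03, -1.93331497e-03,
       -2.32646605e-04,  8.46205599e-05,  1.84571387e-04]), 'joint_torque': array([ 1.55385478e-03, -5.96924365e+01,  1.60940632e+00, -2.81490952e+01,
        1.26662746e-02,  6.56643446e-03,  5.58682734e-05]), 'eef_pos': array([6.74577728e-01, 3.39660010e-05, 2.52526997e-01]), 'tool_rot': array([ 4.66785416e-05,  9.99999741e-01,  4.92270619e-05, -7.15842017e-04]), 'contact_force': array([ 0.35114547, -0.08410498, -0.07593765]), 'torque': array([0.02217002, 0.03714027, 0.01496975]), 'gripper_width': 0.9970313118700315}
```

View pics/scene0.png

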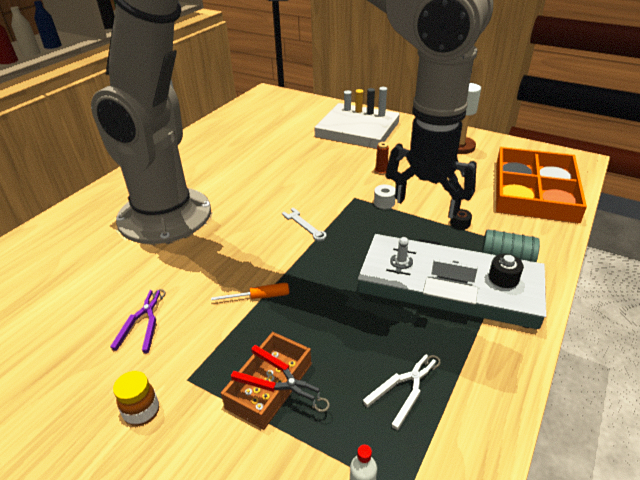

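View pics/side0.png

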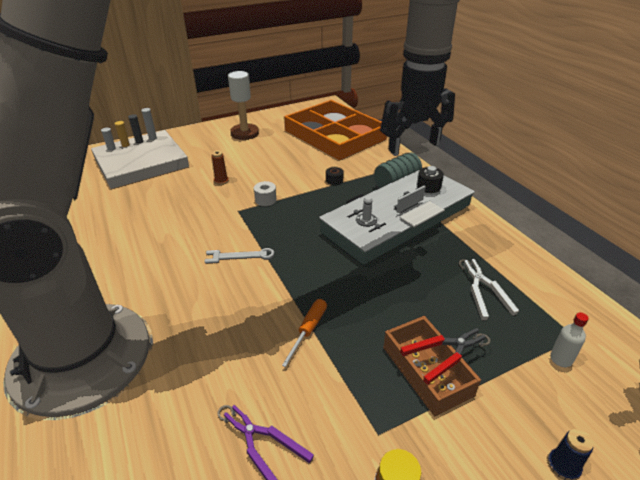

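View pics/wrist0.png

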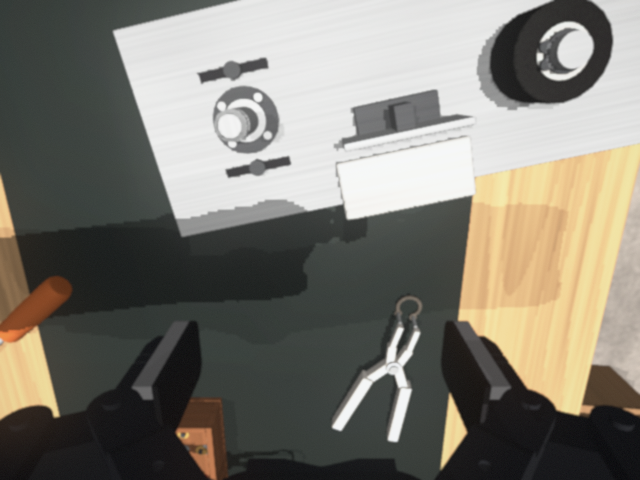

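Candidates for the roller: the pale aluminium drum with a bore (scene 385,196 / side 264,193) is wanted. The black roller (460,218) and the spool (382,158) are not. For the pliers, the red ones on the tray (scene 275,375 / side 440,350) are wanted; the purple (140,320) and white (405,390) are not.

```bash
cat > m0.py <<'E'
from h import *
C={n:dict(np.load(f'pics/{n}0.npz')) for n in ['scene','side','wrist']}
def circ(pts):
    A=np.c_[2*pts,np.ones(len(pts))];s=np.linalg.lstsq(A,(pts**2).sum(1),rcond=None)[0];return s[:2],np.sqrt(s[2]+s[:2]@s[:2])
for n,(u,v) in {'scene':(385,196),'side':(264,193)}.items():
    c=C[n];P=cloud(c);w=P[v-25:v+25,u-25:u+25].reshape(-1,3)
    t=w[(w[:,2]>.034)&(w[:,2]<.046)&True]
    hull=cv2.convexHull((t[:,:2]*1e4).astype(np.float32))[:,0]/1e4
    print(n,'roller',len(t),t.mean(0),'minmax mid',(t.min(0)+t.max(0))/2,t.max(0)-t.min(0),cv2.minEnclosingCircle((t[:,:2]).astype(np.float32)))
    hsv=cv2.cvtColor(c['frame'],cv2.COLOR_RGB2HSV)
# sander
for n,(u,v) in {'scene':(402,245),'side':(367,208),'wrist':(240,118)}.items():
    c=C[n];P=cloud(c);w=P[v-40:v+40,u-40:u+40].reshape(-1,3)
    t=w[(w[:,2]>.07)&(w[:,2]<.112)]
    print(n,'axle',len(t),(t.min(0)+t.max(0))/2,t.max(0)-t.min(0),w[:,2].max())
    t=w[(w[:,2]>.106)&(w[:,2]<.114)]
    if len(t):print('  top',len(t),(t.min(0)+t.max(0))/2,t.max(0)-t.min(0))
c=C['wrist'];P=cloud(c)
al=np.concatenate([cloud(C[n]).reshape(-1,3) for n in ['scene','side','wrist']])
col=np.concatenate([C[n]['frame'].reshape(-1,3) for n in ['scene','side','wrist']]).astype(int)
# pliers red
for n in ['scene','side']:
    c=C[n];P=cloud(c).reshape(-1,3);k=c['frame'].reshape(-1,3).astype(int)
    m=(k[:,0]>120)&(k[:,1]<40)&(k[:,2]<40)&(P[:,2]>.03)&(P[:,2]<.075)&(P[:,0]>.3)&(P[:,0]<.8)&(P[:,1]<0)
    t=P[m];print(n,'red',m.sum(),np.percentile(t,[2,50,98],axis=0))
# zoom
im=cv2.hconcat([cv2.resize(cv2.cvtColor(C['scene']['frame'],cv2.COLOR_RGB2BGR)[320:440,210:340],(433,400),interpolation=2),cv2.resize(cv2.cvtColor(C['scene']['frame'],cv2.COLOR_RGB2BGR)[160:260,330:450],(367,400)[0:2],interpolation=2)])
cv2.imwrite('pics/crop.png',im)
E
python3 m0.py
```

```text
scene roller 213 [0.4700841  0.31121408 0.0393113 ] minmax mid [0.46978037 0.31484564 0.03904291] [0.05507012 0.05816899 0.01006208] ((0.46816080808639526, 0.31384244561195374), 0.03030155785381794)
side roller 232 [0.46760022 0.31051134 0.03928469] minmax mid [0.46905498 0.31300991 0.03861826] [0.05394306 0.05655802 0.00910267] ((0.4684530198574066, 0.313241183757782), 0.02883095294237137)
scene axle 283 [0.65758879 0.05970925 0.09090223] [0.09869946 0.02446889 0.04176447] 0.7478950057466686
  top 47 [0.61903166 0.06304574 0.10897454] [0.01780595 0.01779592 0.00561985]
side axle 340 [0.70025495 0.13128684 0.0908395 ] [0.18867432 0.16791579 0.04134785] 0.6796094480304841
  top 41 [0.61584756 0.06452803 0.10877625] [0.01840065 0.01660475 0.00547435]
wrist axle 1122 [0.61814113 0.06588738 0.09071883] [0.02008767 0.01982699 0.04142817] 0.373315129913938
  top 801 [0.61824247 0.06594181 0.10871966] [0.01984297 0.01943403 0.00542651]
scene red 512 [[ 0.48568872 -0.34006973  0.05364314]
 [ 0.52114198 -0.3236345   0.05734322]
 [ 0.55815906 -0.27316215  0.06030401]]
side red 467 [[ 0.48380933 -0.34050814  0.05498933]
 [ 0.52191134 -0.32426044  0.05778346]
 [ 0.55489963 -0.27515818  0.05994466]]
```

View pics/crop.png

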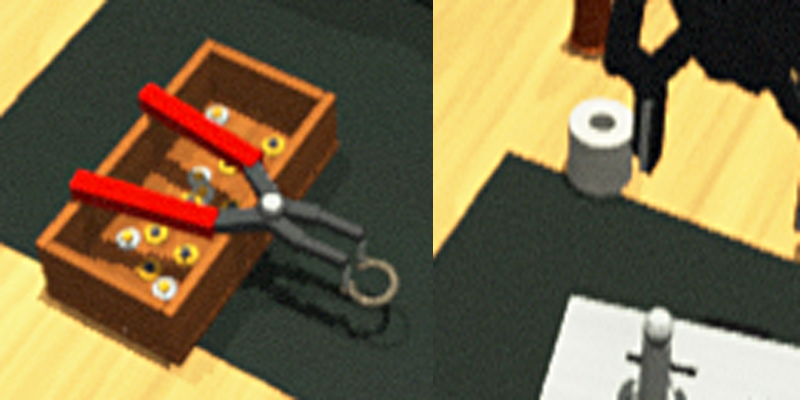

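The crop confirms the choice: aluminium drum with a bore, and red pliers across the wooden tray with the ring overhanging. The roller is at about (0.469, 0.313) and the axle at about (0.618, 0.066). Next I fly over the roller and look with the wrist camera.

>>> {"method": "step_arm", "body": {
  "targets": [
    [-20,-30,5,0,0],
    [-45,-70,10,0,0],
    [-70,-105,15,0,0],
    [-95,-143,20,0,0],
    [-118,-180,25,0,0],
    [-141,-215,30,0,0],
    [-164,-248,35,0,0],
    [-184,-280,40,0,0],
    [-198,-300,46,0,0],
    [-206,-313,50,0,0],
    [-206,-313,50,0,0],
    [-206,-313,50,0,0]
  ]
}}

```text
t: 1.15
eef_pos: [0.4683, 0.3136, 0.2029]
tool_rot: [0.0, 1.0, 0.001, -0.0]
contact_force: [0.5, -0.4, -0.4]
gripper_width: 0.998
```

```bash
cat > m1.py <<'E'
from h import *
c=cam('wrist','w1.png'); np.savez('pics/w1.npz',**c)
o=bot.get_obs();print(o['t'],o['eef_pos'],o['tool_rot'],o['contact_force'])
P=cloud(c).reshape(-1,3)
t=P[(P[:,2]>.034)&(P[:,2]<.046)&(abs(P[:,0]-.469)<.06)&(abs(P[:,1]-.313)<.06)]
print(len(t),t.min(0),t.max(0),(t.min(0)+t.max(0))/2,cv2.minEnclosingCircle(t[:,:2].astype(np.float32)))
E
python3 m1.py
```

```text
1.2 [0.46938881 0.31232534 0.20320803] [ 4.05848992e-04  9.99999909e-01 -1.23918910e-04  3.30701559e-05] [-0.04515107 -0.13878856  0.67124063]
4059 [0.44224172 0.28748923 0.03404219] [0.49693072 0.3426236  0.04278519] [0.46958622 0.31505641 0.03841369] ((0.4700975716114044, 0.31478962302207947), 0.028045201674103737)
```

View pics/w1.png

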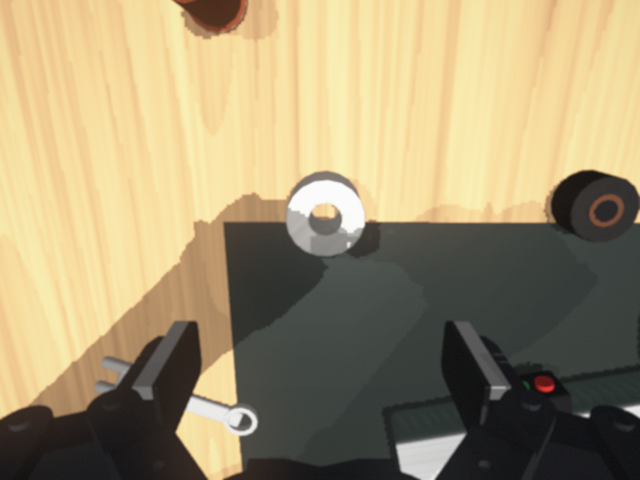

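The roller is at pixel (326,215), centred at (0.470, 0.315) with a 28 mm radius, which fits. The black roller at (600,205) and the wrench at (200,400) are clear of the jaws. Going down to grip.

>>> {"method": "step_arm", "body": {
  "targets": [
    [0.5,-1,20,0,0],
    [1,-1.5,50,0,0],
    [1,-1.5,80,0,0],
    [1,-1.5,110,0,0],
    [1,-1.5,135,0,0],
    [1,-1.5,155,0,0],
    [1,-1.5,168,0,0],
    [1,-1.5,174,0,0],
    [1,-1.5,174,0,0],
    [1,-1.5,174,0,0.3],
    [1,-1.5,174,0,0.5],
    [1,-1.5,174,0,0.7],
    [1,-1.5,174,0,0.8],
    [1,-1.5,174,0,0.8],
    [1,-1.5,174,0,0.8],
    [1,-1.5,174,0,0.8]
  ],
  "newtons": 40
}}

```text
t: 2.53
eef_pos: [0.4711, 0.315, 0.0311]
tool_rot: [-0.001, 1.0, -0.0, 0.001]
contact_force: [-0.6, -0.3, 5.4]
gripper_width: 0.647
```

```bash
python3 - <<'E'
from h import *
c=cam('wrist','w2.png');o=bot.get_obs();print(o['t'],o['eef_pos'],o['contact_force'],o['gripper_width'])
E
```

```text
2.5833 [0.47105037 0.31505005 0.03106849] [-0.75951616 -1.1793516   4.71099408] 0.6468099794412913
```

View pics/w2.png

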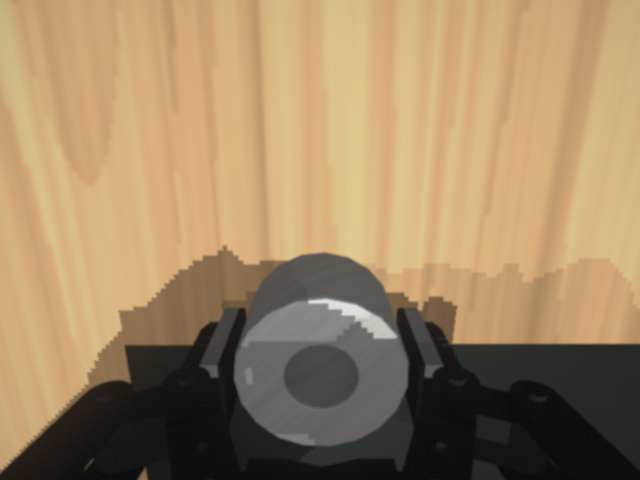

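Gripped: 0.647 × 85 = 55 mm. Lifting and carrying it over the stub.

>>> {"method": "step_arm", "body": {
  "targets": [
    [0,0,-8,0,0.8],
    [0,0,-25,0,0.8],
    [0,0,-55,0,0.8],
    [0,0,-90,0,0.8],
    [0,0,-125,0,0.8],
    [0,0,-155,0,0.8],
    [5,10,-170,-3,0.8],
    [20,34,-175,-8,0.8],
    [37,62,-175,-13,0.8],
    [54,90,-175,-18,0.8],
    [71,118,-175,-23,0.8],
    [88,148,-175,-27,0.8],
    [105,177,-175,-30,0.8],
    [120,204,-175,-30,0.8],
    [134,226,-175,-30,0.8],
    [143,240,-175,-30,0.8],
    [147,247,-175,-30,0.8],
    [148,248.5,-175,-30,0.8],
    [148,248.5,-175,-30,0.8],
    [148,248.5,-175,-30,0.8]
  ]
}}

```text
t: 4.25
eef_pos: [0.6172, 0.0679, 0.2045]
tool_rot: [-0.001, 0.966, 0.26, -0.0]
contact_force: [-1.1, -0.2, -1.5]
gripper_width: 0.649
```

```bash
cat > m3.py <<'E'
from h import *
import sys
tag=sys.argv[1]
o=bot.get_obs();print(o['t'],o['eef_pos'],o['tool_rot'],o['contact_force'],o['gripper_width'])
ims=[]
for n,b in {'scene':(340,130,480,290),'side':(300,100,440,260)}.items():
    c=cam(n,n+tag+'.png');np.savez(f'pics/{n}{tag}.npz',**c)
    ims.append(cv2.resize(cv2.cvtColor(c['frame'],cv2.COLOR_RGB2BGR)[b[1]:b[3],b[0]:b[2]],(400,457),interpolation=2))
cv2.imwrite(f'pics/z{tag}.png',cv2.hconcat(ims))
c=cam('wrist','wrist'+tag+'.png');np.savez(f'pics/wrist{tag}.npz',**c)
E
python3 m3.py 3
```

```text
4.25 [0.61724705 0.06793743 0.20452507] [-5.46538166e-04  9.65641181e-01  2.59878450e-01 -4.96858996e-05] [-1.09222962 -0.19649826 -1.49354681] 0.6490150556878013
```

View pics/z3.png

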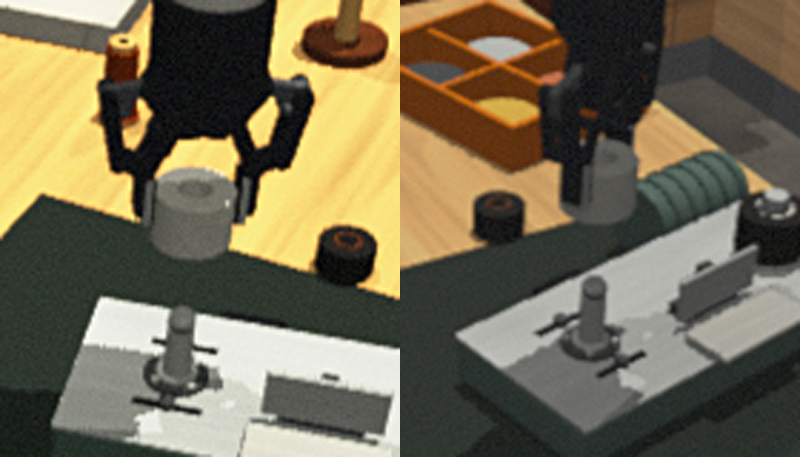

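View pics/wrist3.png

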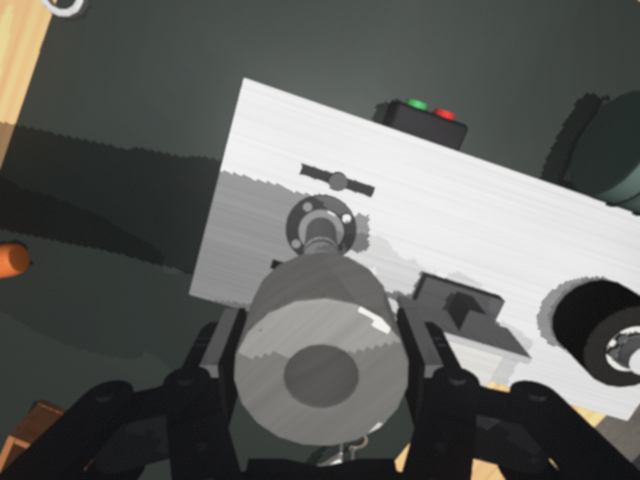

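The pictures show the roller upright in the jaws, above and near the stub. I'll measure the offset between roller and stub inside each camera, so calibration errors cancel.

```bash
cat > fit.py <<'E'
from h import *
from scipy.optimize import least_squares
def fitc(p,r,x0):
    s=least_squares(lambda x:np.hypot(p[:,0]-x[0],p[:,1]-x[1])-r,x0,loss='soft_l1',f_scale=.001)
    return s.x,np.median(abs(s.fun))
def sel(P,x0,y0,rad,z0,z1):
    return P[(P[:,2]>z0)&(P[:,2]<z1)&(np.hypot(P[:,0]-x0,P[:,1]-y0)<rad)]
E
cat > m4.py <<'E'
from fit import *
import sys
tag=sys.argv[1]; rz=float(sys.argv[2]) # roller mid z
e=bot.get_obs()['eef_pos']
for n in ['scene','side','wrist']:
    c=dict(np.load(f'pics/{n}{tag}.npz'));P=cloud(c).reshape(-1,3)
    c0=dict(np.load(f'pics/{n}0.npz'));P0=cloud(c0).reshape(-1,3)
    for nm,Q in (('now',P),('t0',P0)):
        a=sel(Q,.618,.066,.016,.075,.1045)
        if len(a)>20: print(n,'axle',nm,len(a),*fitc(a,.01,[.618,.066]))
    k=c['frame'].reshape(-1,3).astype(int)
    r=sel(P,e[0],e[1],.034,rz-.018,rz+.017)
    kk=k[(P[:,2]>rz-.018)&(P[:,2]<rz+.017)&(np.hypot(P[:,0]-e[0],P[:,1]-e[1])<.034)]
    r=r[(kk.mean(1)>55)]
    if len(r)>20:
        print(n,'roller',len(r),*fitc(r,.028,e[:2]))
        lo=r[r[:,2]<rz];hi=r[r[:,2]>rz]; print('  lo,hi',fitc(lo,.028,e[:2])[0],fitc(hi,.028,e[:2])[0])
    t=sel(P,e[0],e[1],.027,rz+.015,rz+.026)
    if len(t)>20: print(n,'top',len(t),t.mean(0), (t.min(0)+t.max(0))/2,t.max(0)-t.min(0))
E
python3 m4.py 3 .1934
```

```text
scene axle now 106 [0.61745228 0.06625595] 0.0008908397861941281
scene axle t0 106 [0.6173077  0.06654827] 0.0006763657479235147
scene roller 517 [0.6163016  0.06824448] 0.0010106767852109018
  lo,hi [0.61615315 0.06860653] [0.61642875 0.06786236]
scene top 329 [0.61822681 0.06659854 0.21284744] [0.61741623 0.06723947 0.21204211] [0.05369283 0.05180361 0.00724438]
side axle now 103 [0.61732142 0.06663333] 0.0007029119163109981
side axle t0 100 [0.61720726 0.06600878] 0.0008526165457100948
side roller 301 [0.61577367 0.06844009] 0.0009695886529205687
  lo,hi [0.61635922 0.06841823] [0.61400329 0.06828537]
side top 159 [0.62515792 0.0618     0.21301888] [0.62140747 0.06646976 0.21305187] [0.043312   0.05132465 0.00916186]
wrist axle now 496 [0.61804616 0.06534992] 0.00013674092520276574
wrist axle t0 224 [0.61797541 0.06575561] 7.855154310178105e-05
wrist roller 9025 [0.6169667  0.06812176] 0.001060785695986926
  lo,hi [0.61703365 0.06782584] [0.61694693 0.06850545]
wrist top 16671 [0.61672115 0.06892787 0.21332437] [0.61745205 0.06774171 0.21196204] [0.05386828 0.05392064 0.00711241]
```

>>> {"method": "step_arm", "body": {
  "targets": [
    [0,0,0,0,0.8],
    [0,0,0,0,0.8],
    [0,0,0,0,0.8],
    [0,0,0,0,0.8],
    [0,0,0,0,0.8],
    [0,0,0,0,0.8]
  ]
}}

```text
t: 4.9
eef_pos: [0.618, 0.066, 0.2043]
tool_rot: [-0.0, 0.966, 0.259, -0.0]
contact_force: [0.6, -0.3, -1.4]
gripper_width: 0.646
```

```bash
python3 m3.py 4;python3 m4.py 4 .1934; python3 -c "
from h import *
for i in range(3):
    cam('wrist'); print(bot.get_obs()['eef_pos'])"
```

```text
4.9 [0.61800367 0.06599705 0.20427204] [-7.28340075e-06  9.65931840e-01  2.58796599e-01 -1.57441902e-05] [ 0.64925165 -0.29268177 -1.43716518] 0.6459027238450115
scene axle now 104 [0.6173066  0.06636367] 0.000798930383278695
scene axle t0 106 [0.6173077  0.06654827] 0.0006763657479235147
scene roller 509 [0.61735011 0.06621651] 0.0009293605589911456
  lo,hi [0.61732343 0.06642462] [0.61736927 0.06597889]
scene top 322 [0.61902554 0.06468679 0.21274818] [0.61822112 0.06536969 0.21265328] [0.0533214  0.05239501 0.00811866]
side axle now 101 [0.61714061 0.06602384] 0.0007930752393292568
side axle t0 100 [0.61720726 0.06600878] 0.0008526165457100948
side roller 314 [0.61635237 0.0662081 ] 0.0008948705010302527
  lo,hi [0.61694167 0.06647943] [0.61447385 0.06588261]
side top 151 [0.6261267  0.06002987 0.21292022] [0.62195279 0.06564431 0.21320275] [0.04269715 0.05221099 0.00933811]
wrist axle now 491 [0.61805578 0.06536699] 0.00012368694159212504
wrist axle t0 224 [0.61797541 0.06575561] 7.855154310178105e-05
wrist roller 9094 [0.61770496 0.06611148] 0.0010743987268831516
  lo,hi [0.61778073 0.06581697] [0.61766764 0.06647854]
wrist top 16823 [0.61729027 0.06726837 0.21315913] [0.61798031 0.06597491 0.21177944] [0.05387554 0.05399075 0.00675857]
[0.61803163 0.06596988 0.20430006]
[0.61803089 0.06597221 0.20428467]
[0.61802039 0.06599982 0.20430284]
```

It has settled, and roller and stub agree within about 0.4 mm in all three cameras. The underside is at z = 0.173 and home is 117 mm lower. Going down in stages, watching the force.

>>> {"method": "step_arm", "body": {
  "targets": [
    [0,0,10,0,0.8],
    [0,0,25,0,0.8],
    [0,0,40,0,0.8],
    [0,0,50,0,0.8],
    [0,0,55,0,0.8],
    [0,0,58,0,0.8],
    [0,0,61,0,0.8],
    [0,0,64,0,0.8],
    [0,0,67,0,0.8],
    [0,0,70,0,0.8],
    [0,0,74,0,0.8],
    [0,0,78,0,0.8],
    [0,0,80,0,0.8],
    [0,0,80,0,0.8]
  ]
}}

```text
t: 6.37
eef_pos: [0.6176, 0.0659, 0.1236]
tool_rot: [-0.0, 0.966, 0.259, -0.001]
contact_force: [-0.8, 0.7, -2.5]
gripper_width: 0.643
```

>>> {"method": "step_arm", "body": {
  "targets": [
    [0,0,4,0,0.8],
    [0,0,8,0,0.8],
    [0,0,13,0,0.8],
    [0,0,18,0,0.8],
    [0,0,23,0,0.8],
    [0,0,27,0,0.8],
    [0,0,30,0,0.8],
    [0,0,32.5,0,0.8],
    [0,0,34,0,0.8],
    [0,0,35.5,0,0.8],
    [0,0,36.5,0,0.8],
    [0,0,36.5,0,0.8]
  ]
}}

```text
t: 7.37
eef_pos: [0.618, 0.066, 0.0877]
tool_rot: [-0.0, 0.966, 0.259, 0.0]
contact_force: [0.0, 1.3, -1.7]
gripper_width: 0.651
```

```bash
python3 m3.py 5
```

```text
7.3667 [0.61802181 0.06602554 0.08773296] [-1.04554776e-05  9.65924983e-01  2.58822193e-01  3.57450793e-06] [ 0.00893277  1.2542868  -1.65219714] 0.6509488655316159
```

View pics/z5.png

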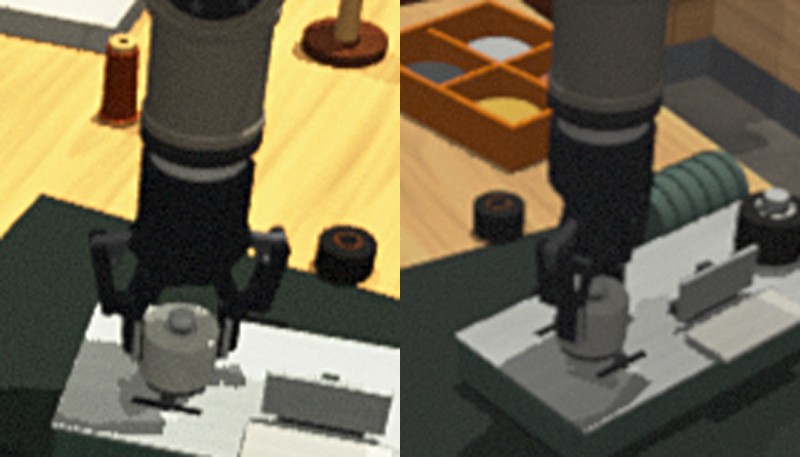

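The stub shows through the bore. Creeping down until the shoulder pushes back.

>>> {"method": "step_arm", "body": {
  "targets": [
    [0,0,0.5,0,0.8],
    [0,0,0.8,0,0.8],
    [0,0,1.1,0,0.8],
    [0,0,1.1,0,0.8],
    [0,0,1.1,0,0.8]
  ]
}}

```text
t: 7.93
eef_pos: [0.6182, 0.066, 0.0871]
tool_rot: [0.0, 0.966, 0.259, 0.0]
contact_force: [-1.4, 0.1, 3.5]
gripper_width: 0.651
```

The force rose by about 5 N at z = 0.0871, so it is on the shoulder. Releasing.

>>> {"method": "step_arm", "body": {
  "targets": [
    [0,0,0,0,0.3],
    [0,0,0,0,0.2],
    [0,0,0,0,0.1],
    [0,0,0,0,0],
    [0,0,0,0,0],
    [0,0,0,0,0],
    [0,0,-10,0,0],
    [0,0,-30,0,0],
    [0,0,-60,0,0],
    [0,0,-95,0,0],
    [0,0,-125,0,0],
    [0,0,-140,0,0],
    [0,0,-145,0,0],
    [0,0,-145,0,0],
    [0,0,-145,0,0]
  ]
}}

```text
t: 9.18
eef_pos: [0.6174, 0.0659, 0.231]
tool_rot: [-0.0, 0.966, 0.259, -0.001]
contact_force: [0.6, 0.7, -0.1]
gripper_width: 1.001
```

```bash
python3 m3.py 6; python3 - <<'E'
from fit import *
for n in ['scene','side','wrist']:
    c=dict(np.load(f'pics/{n}6.npz'));P=cloud(c).reshape(-1,3)
    a=sel(P,.618,.066,.016,.099,.106)
    if len(a)>10: print(n,'axle',len(a),*fitc(a,.01,[.618,.066]))
    r=sel(P,.618,.066,.034,.062,.092);print(n,'roller',len(r),*fitc(r,.028,[.618,.066]))
    t=sel(P,.618,.066,.027,.0925,.100);A=np.c_[t[:,:2]-[.618,.066],np.ones(len(t))]
    print('  top',len(t),np.median(t[:,2]),np.linalg.lstsq(A,t[:,2],rcond=None)[0])
E
```

```text
9.1833 [0.6174279  0.06588941 0.23100801] [-3.98427137e-05  9.65926230e-01  2.58816938e-01 -5.55410149e-04] [ 0.61806692  0.74296373 -0.10618028] 1.0005722197658404
scene axle 25 [0.61640057 0.06679212] 0.0006014031675404125
scene roller 296 [0.61732912 0.06659569] 0.000737196866266469
  top 288 0.09603501426228295 [0.00377011 0.0133125  0.09597031]
side axle 21 [0.61711478 0.06569241] 0.0008091254404932798
side roller 291 [0.61727467 0.06660456] 0.0008594038310983272
  top 212 0.09590993848337304 [-0.01314578  0.00111022  0.09593401]
wrist axle 136 [0.61797197 0.06534051] 0.0001837901524202202
wrist roller 744 [0.61796206 0.06522783] 0.0001411883269075813
  top 4427 0.09614678416594277 [-0.00018425 -0.00106856  0.09612182]
```

View pics/z6.png

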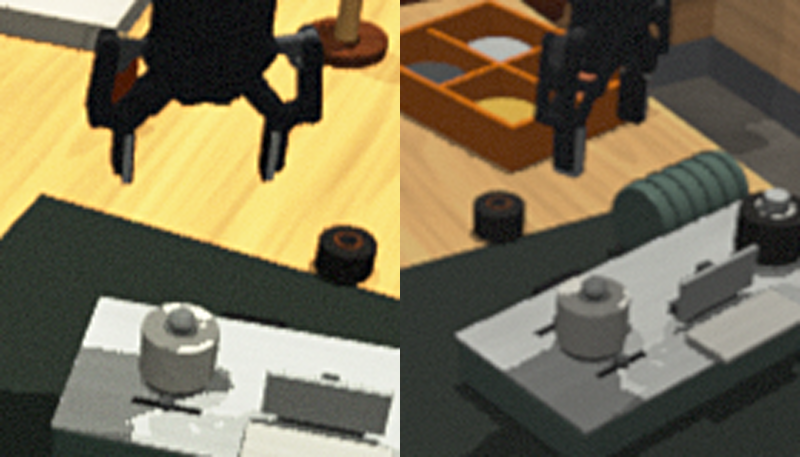

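View pics/wrist6.png

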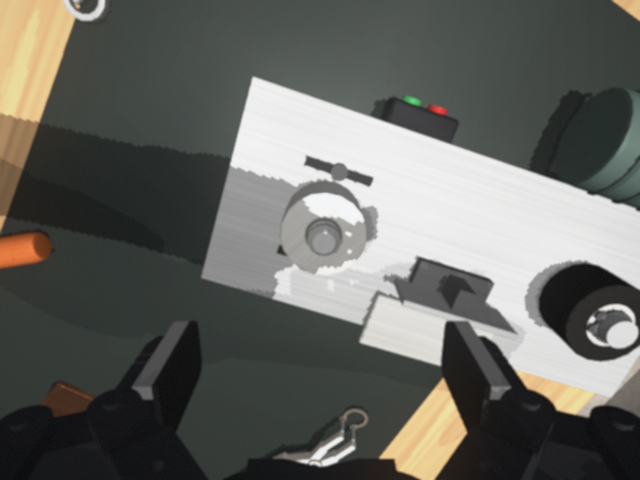

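The roller is home: top face at z = 0.096, level, concentric with the stub. Now the pliers' axis.

```bash
cat > pl.py <<'E'
from fit import *
import sys
def pl(c,n):
    P=cloud(c).reshape(-1,3);k=c['frame'].reshape(-1,3).astype(int)
    m=(k[:,0]>70)&(k[:,1]<.35*k[:,0])&(k[:,2]<.35*k[:,0])&(P[:,2]>.05)&(P[:,2]<.066)&(P[:,0]>.42)&(P[:,0]<.65)&(P[:,1]<-.2)&(P[:,1]>-.42)
    mi=m.reshape(480,640).astype(np.uint8)
    q,l,s,ce=cv2.connectedComponentsWithStats(mi,connectivity=8)
    print(n,s[1:,4].tolist())
    H=[]
    for i in np.argsort(-s[1:,4])[:2]+1:
        t=P[(l==i).reshape(-1)]; x=t[:,:2].mean(0);U=np.linalg.svd(t[:,:2]-x,full_matrices=0)[2][0]
        if U[0]<0:U=-U
        a=(t[:,:2]-x)@U; H.append((x,U));print('  handle',len(t),t.mean(0),np.degrees(np.arctan2(U[1],U[0])),a.max()-a.min(),(x+U*(a.max()+a.min())/2))
    return P,H
if __name__=='__main__':
    for tag,ns in (('6',['scene','side']),('0',['scene','side'])):
        for n in ns: pl(dict(np.load(f'pics/{n}{tag}.npz')),n)
E
python3 pl.py; python3 - <<'E'
from h import *
c=dict(np.load('pics/scene6.npz'));im=cv2.cvtColor(c['frame'],cv2.COLOR_RGB2BGR)
d=dict(np.load('pics/side6.npz'));im2=cv2.cvtColor(d['frame'],cv2.COLOR_RGB2BGR)
cv2.imwrite('pics/p6.png',cv2.hconcat([cv2.resize(im[320:420,220:340],(400,333),interpolation=2),cv2.resize(im2[305:405,375:495],(400,333),interpolation=2)]))
E
```

```text
scene [297, 351]
  handle 351 [ 0.52279518 -0.33197437  0.05657748] 10.419319269449872 0.07685103460205728 [ 0.5220593  -0.33210969]
  handle 297 [ 0.52038598 -0.28089696  0.05655044] -6.872928462847907 0.07700354787888872 [ 0.51985789 -0.28083331]
side [335, 338]
  handle 338 [ 0.5189228  -0.33271642  0.05683527] 10.872437973875275 0.07794507128241196 [ 0.52113338 -0.33229183]
  handle 335 [ 0.51793618 -0.28161235  0.05638653] -6.11966633270179 0.07760994327489731 [ 0.51909014 -0.28173607]
scene [296, 351]
  handle 351 [ 0.52303285 -0.33193268  0.05638044] 10.247689604153424 0.07663066159132856 [ 0.52219006 -0.33208504]
  handle 296 [ 0.52105403 -0.28106383  0.05666336] -7.0899563890925394 0.0778132276174597 [ 0.5199731  -0.28092938]
side [333, 333]
  handle 333 [ 0.51794181 -0.28151573  0.05645051] -6.048743285457073 0.07793405788307736 [ 0.5186066  -0.28158618]
  handle 333 [ 0.51906541 -0.3327363   0.05703678] 10.706684057046347 0.07649885087530814 [ 0.52074966 -0.33241786]
```

View pics/p6.png

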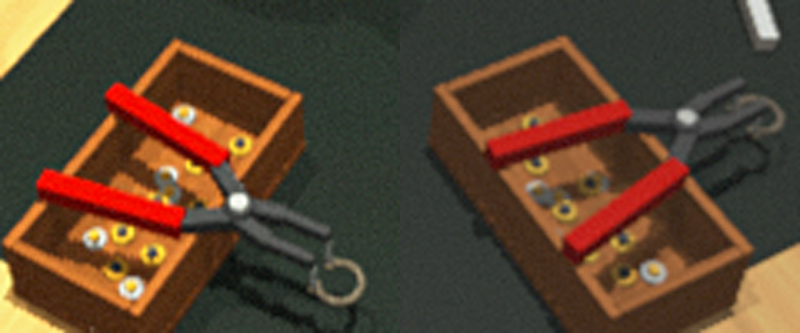

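The roller-side work is done. The pliers point along yaw of about +2°, with the grip point at about (0.522, −0.307). Moving over them with the jaws turned across the handles and the camera on the nose side.

>>> {"method": "step_arm", "body": {
  "targets": [
    [-6,6,0,6,0],
    [-20,20,0,13,0],
    [-38,39,0,20,0],
    [-57,58,0,27,0],
    [-76,77,0,34,0],
    [-95,97,0,41,0],
    [-114,116,0,48,0],
    [-133,136,0,55,0],
    [-152,155,0,62,0],
    [-171,174,0,69,0],
    [-190,194,0,76,0],
    [-208,212,0,83,0],
    [-226,230,0,90,0],
    [-242,247,0,97,0],
    [-256,261,0,104,0],
    [-266,271,0,111,0],
    [-270,275,0,118,0],
    [-270,275,0,118,0],
    [-270,275,0,118,0],
    [-270,275,0,118,0]
  ]
}}

```text
t: 11.0
eef_pos: [0.5219, -0.306, 0.2309]
tool_rot: [0.0, 0.721, -0.693, -0.001]
contact_force: [0.7, 0.6, -0.6]
gripper_width: 1.0
```

>>> {"method": "step_arm", "body": {
  "targets": [
    [0,0,0,0,0],
    [0,0,0,0,0],
    [0,0,0,0,0]
  ]
}}

```text
t: 11.25
eef_pos: [0.5219, -0.3066, 0.2317]
tool_rot: [-0.0, 0.72, -0.694, -0.0]
contact_force: [0.6, 0.0, 0.9]
gripper_width: 0.999
```

```bash
python3 m3.py 7; python3 -c "
from pl import *
c=dict(np.load('pics/wrist7.npz'));pl(c,'wrist')"
```

```text
11.25 [ 0.52189168 -0.30660807  0.23168419] [-1.15169117e-04  7.19992041e-01 -6.93982308e-01 -6.25435871e-05] [0.57704351 0.00193854 0.87201481] 0.9991329580737244
wrist [1375, 1372]
  handle 1375 [ 0.52258903 -0.28003407  0.05821498] -6.809874554675515 0.07675966158617961 [ 0.52097497 -0.27984132]
  handle 1372 [ 0.52401663 -0.33027487  0.05821206] 10.193268004276671 0.0766748436396345 [ 0.52250614 -0.33054647]
```

View pics/wrist7.png

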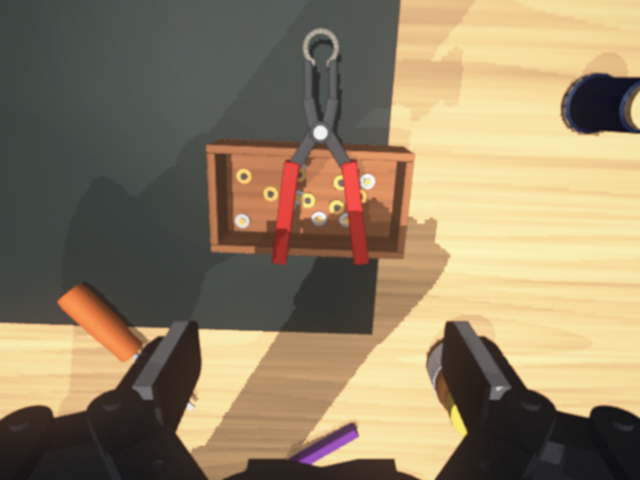

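Over the pliers: pivot at pixel (320,132), ring at (321,45), handles at (286,212) and (355,212), symmetric about the jaw centre. The jaws clear the tray walls (inner pixels 230 to 395). Descending and squeezing gently.

>>> {"method": "step_arm", "body": {
  "targets": [
    [0,-0.5,20,0,0],
    [0,-1,50,0,0],
    [0,-1,85,0,0],
    [0,-1,115,0,0],
    [0,-1,140,0,0],
    [0,-1,158,0,0],
    [0,-1,170,0,0],
    [0,-1,178,0,0],
    [0,-1,182,0,0],
    [0,-1,183.5,0,0],
    [0,-1,183.5,0,0],
    [0,-1,183.5,0,0]
  ]
}}

```text
t: 12.4
eef_pos: [0.5233, -0.3075, 0.0492]
tool_rot: [-0.0, 0.719, -0.695, 0.001]
contact_force: [-0.0, -0.5, -0.1]
gripper_width: 1.0
```

```bash
python3 - <<'E'
from h import *
c=cam('wrist','w8.png');o=bot.get_obs();print(o['t'],o['eef_pos'],o['contact_force'],o['gripper_width'])
E
```

```text
12.45 [ 0.52335993 -0.30748399  0.04926061] [-0.41069109  0.05875026  0.2647652 ] 1.000350015658977
```

View pics/w8.png

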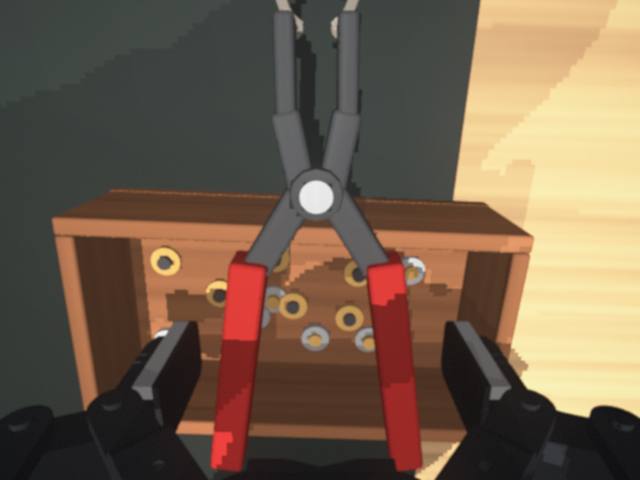

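The fingers are inside the tray beside the handles, centred. Squeezing.

>>> {"method": "step_arm", "body": {
  "targets": [
    [0,0,0,0,0.15],
    [0,0,0,0,0.22],
    [0,0,0,0,0.28],
    [0,0,0,0,0.33],
    [0,0,0,0,0.38],
    [0,0,0,0,0.43],
    [0,0,0,0,0.48],
    [0,0,0,0,0.54],
    [0,0,0,0,0.7],
    [0,0,0,0,0.8],
    [0,0,0,0,0.8],
    [0,0,0,0,0.8]
  ],
  "newtons": 45
}}

```text
t: 13.45
eef_pos: [0.5237, -0.3081, 0.0505]
tool_rot: [-0.001, 0.719, -0.695, 0.001]
contact_force: [-3.1, 1.9, 15.6]
gripper_width: 0.496
```

```bash
python3 - <<'E'
from h import *
c=cam('wrist','w9.png');o=bot.get_obs();print(o['t'],o['eef_pos'],o['contact_force'],o['gripper_width']*85)
E
```

```text
13.5 [ 0.52367952 -0.30807771  0.05052196] [-3.34405487  2.01565026 15.0999854 ] 41.81255233296435
```

View pics/w9.png

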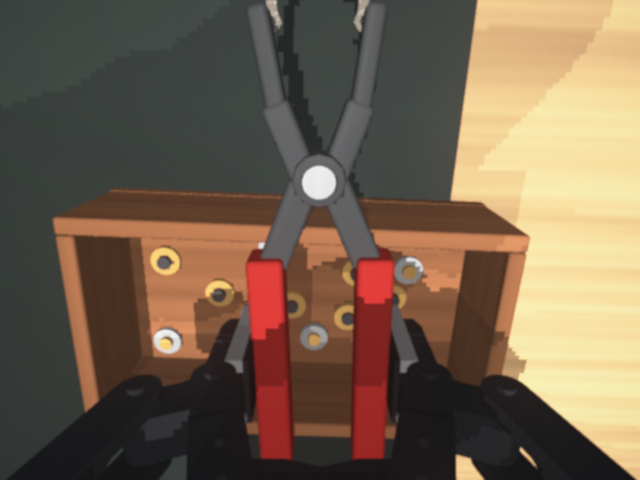

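The handles are parallel (42 mm), i.e. fully squeezed and the tips spread. Lifting straight up.

>>> {"method": "step_arm", "body": {
  "targets": [
    [0,0,-2,0,0.8],
    [0,0,-6,0,0.8],
    [0,0,-14,0,0.8],
    [0,0,-28,0,0.8],
    [0,0,-46,0,0.8],
    [0,0,-66,0,0.8],
    [0,0,-88,0,0.8],
    [0,0,-110,0,0.8],
    [0,0,-130,0,0.8],
    [0,0,-145,0,0.8],
    [0,0,-153,0,0.8],
    [0,0,-155,0,0.8],
    [0,0,-155,0,0.8],
    [0,0,-155,0,0.8],
    [0,0,-155,0,0.8]
  ]
}}

```text
t: 14.75
eef_pos: [0.522, -0.3067, 0.202]
tool_rot: [0.0, 0.719, -0.695, -0.001]
contact_force: [0.2, -0.2, -2.2]
gripper_width: 0.489
```

```bash
python3 - <<'E'
from h import *
o=bot.get_obs();print(o['t'],o['eef_pos'],o['tool_rot'],o['contact_force'],o['gripper_width']*85)
for n in ['scene','side','wrist']:
    c=cam(n,n+'10.png');np.savez(f'pics/{n}10.npz',**c)
g=o['eef_pos']
a=cv2.imread('pics/scene10.png');b=cv2.imread('pics/side10.png')
ims=[]
for n,im in(('scene',a),('side',b)):
    c=dict(np.load(f'pics/{n}10.npz'));u,v=map(int,proj(c,g+[.06,0,0]));u=max(u,75);print(u,v)
    ims.append(cv2.resize(im[max(v-60,0):v+60,u-75:u+75],(400,320),interpolation=2))
cv2.imwrite('pics/p10.png',cv2.hconcat(ims))
E
```

```text
14.75 [ 0.52204412 -0.30668579  0.20204653] [ 3.99307987e-04  7.19357845e-01 -6.94638847e-01 -1.00170587e-03] [ 0.17749213 -0.15844558 -2.16180674] 41.55653634118267
285 322
481 276
```

View pics/p10.png

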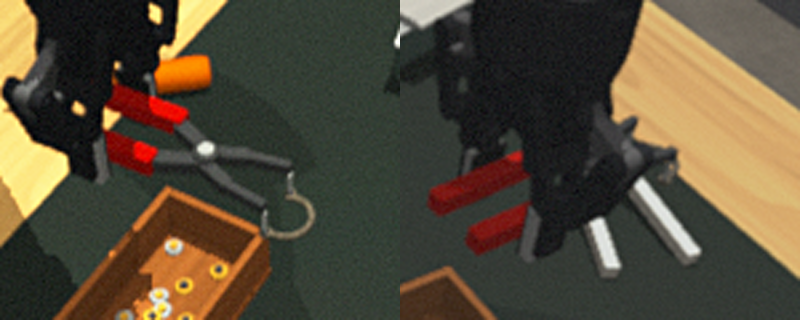

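View pics/wrist10.png

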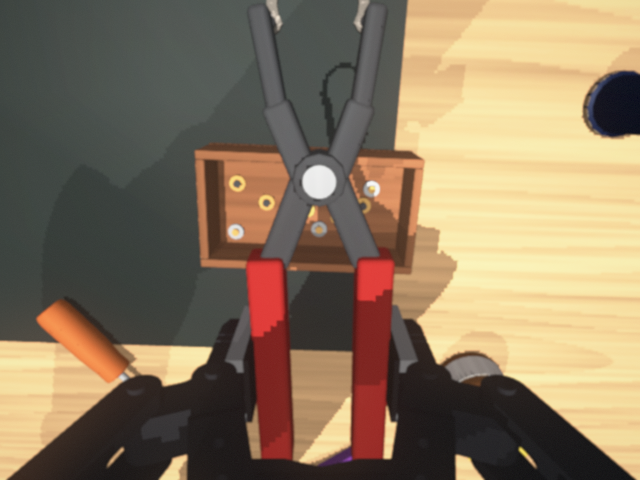

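```bash
cat > pose.py <<'E'
from fit import *
import sys
def pose(tag,zt):
    c=dict(np.load(f'pics/wrist{tag}.npz'));P=cloud(c);k=c['frame'].astype(int)
    red=(k[...,0]>90)&(k[...,1]<.3*k[...,0])&(abs(P[...,2]-zt)<.012)
    mi=cv2.erode(red.astype(np.uint8),np.ones((3,3)));mi[400:]=0
    q,l,s,ce=cv2.connectedComponentsWithStats(mi)
    mids=[];D=[]
    for i in np.argsort(-s[1:,4])[:2]+1:
        t=P[l==i];x=t.mean(0);U=np.linalg.svd(t-x,full_matrices=0)[2][0];U*=np.sign(U[0])
        a=(t-x)@U;D.append(U);mids.append(x+U*a.max())
        print(' handle',len(t),x,'yaw',np.degrees(np.arctan2(U[1],U[0])),'pitch rad',U[2],'front end',x+U*a.max())
    t=P[mi>0];A=np.c_[t[:,:2]-t[:,:2].mean(0),np.ones(len(t))];print(' plane slopes',np.linalg.lstsq(A,t[:,2],rcond=None)[0])
    # pivot white disc
    w=(k.min(2)>170);w[:120]=0;w[250:]=0;w[:,:280]=0;w[:,360:]=0
    v,u=np.nonzero(w);print(' pivot px',u.mean(),v.mean(),P[int(v.mean()),int(u.mean())], 'disc dia',np.sqrt(len(u)*4/np.pi))
if __name__=='__main__': pose(sys.argv[1],float(sys.argv[2]))
E
python3 pose.py 10 .2115; python3 - <<'E'
from h import *
for n in ['scene','side']:
    c=dict(np.load(f'pics/{n}10.npz'));g=np.array([.522,-.3067,.202])
    r=g+[.109,.003,-.0205-.003];print(n,proj(c,r))
    P=cloud(c).reshape(-1,3);m=(np.hypot(P[:,0]-r[0],P[:,1]-r[1])<.03)&(abs(P[:,2]-r[2])<.01)
    t=P[m];print(len(t),t.mean(0) if len(t) else '',t.min(0),t.max(0))
E
```

```text
handle 3427 [ 0.53997238 -0.28903401  0.20948986] yaw 0.8433101560204331 pitch rad -0.012247739342856745 front end [ 0.55883966 -0.28875629  0.20925874]
 handle 1692 [ 0.54890929 -0.31968117  0.20934811] yaw -3.5062019909642443 pitch rad -0.01018999108296903 front end [ 0.55982095 -0.32034974  0.20923671]
 plane slopes [-0.0112099   0.00196408  0.20945732]
 pivot px 318.7742663656885 181.5135440180587 [ 0.5825235  -0.30308274  0.21021525] disc dia 33.5870545989873
scene (np.float64(316.4716442229047), np.float64(344.34636798224903))
122 [ 0.63294894 -0.30150283  0.17951797] [ 0.6208866  -0.3186495   0.17529511] [ 0.64448446 -0.28203494  0.18786489]
side (np.float64(501.6862166040475), np.float64(276.81415784771934))
54 [ 0.63055614 -0.30928808  0.18085573] [ 0.62062795 -0.31981367  0.17744192] [ 0.64291237 -0.28735122  0.18847266]
```

The pliers hang almost level (pitch −0.011 rad), with the ring about 109 mm ahead and 23.5 mm below the TCP, as specified. Carrying them over the stub.

>>> {"method": "step_arm", "body": {
  "targets": [
    [-5,0,0,0,0.8],
    [-17,0,0,0,0.8],
    [-35,0,0,0,0.8],
    [-58,0,0,0,0.8],
    [-83,0,0,0,0.8],
    [-110,0,0,0,0.8],
    [-138,0,0,0,0.8],
    [-166,0,0,0,0.8],
    [-194,1,0,0,0.8],
    [-222,1,0,0,0.8],
    [-250,1,0,0,0.8],
    [-277,1,0,0,0.8],
    [-302,1,0,0,0.8],
    [-325,1,0,0,0.8],
    [-344,1,0,0,0.8],
    [-358,1,0,0,0.8],
    [-366,1,0,0,0.8],
    [-369,1,0,0,0.8],
    [-369,1,0,0,0.8],
    [-369,1,0,0,0.8]
  ]
}}

```text
t: 16.57
eef_pos: [0.5087, 0.0609, 0.2032]
tool_rot: [0.0, 0.719, -0.695, 0.0]
contact_force: [0.1, -0.3, -2.4]
gripper_width: 0.486
```

>>> {"method": "step_arm", "body": {
  "targets": [
    [0,0,5,0,0.8],
    [0,0,15,0,0.8],
    [0,0,25,0,0.8],
    [0,0,32,0,0.8],
    [0,0,36,0,0.8],
    [0,0,38,0,0.8],
    [0,0,38,0,0.8],
    [0,0,38,0,0.8],
    [0,0,38,0,0.8],
    [0,0,38,0,0.8],
    [0,0,38,0,0.8],
    [0,0,38,0,0.8]
  ]
}}

```text
t: 17.57
eef_pos: [0.509, 0.0617, 0.1655]
tool_rot: [-0.0, 0.719, -0.695, 0.0]
contact_force: [0.1, -0.4, -1.8]
gripper_width: 0.49
```

```bash
python3 m3.py 11; python3 pose.py 11 .172
```

```text
17.5667 [0.50896919 0.06169121 0.16546571] [-2.69906784e-04  7.19348102e-01 -6.94649711e-01  1.20109056e-04] [ 0.13303197 -0.39782856 -1.77365741] 0.4897635226337193
 handle 3019 [0.53171086 0.04739408 0.1727271 ] yaw 4.196985487293962 pitch rad -0.011903902573491726 front end [0.54685242 0.0485052  0.17254636]
 handle 2603 [0.5317928  0.07962853 0.1727019 ] yaw 0.3077080574259264 pitch rad -0.006766479422645115 front end [0.54530103 0.07970107 0.1726105 ]
 plane slopes [-0.01173875  0.00093851  0.17270787]
 pivot px 314.005 165.38375 [0.57341641 0.06662808 0.17322297] disc dia 45.1351666838205
```

View pics/z11.png

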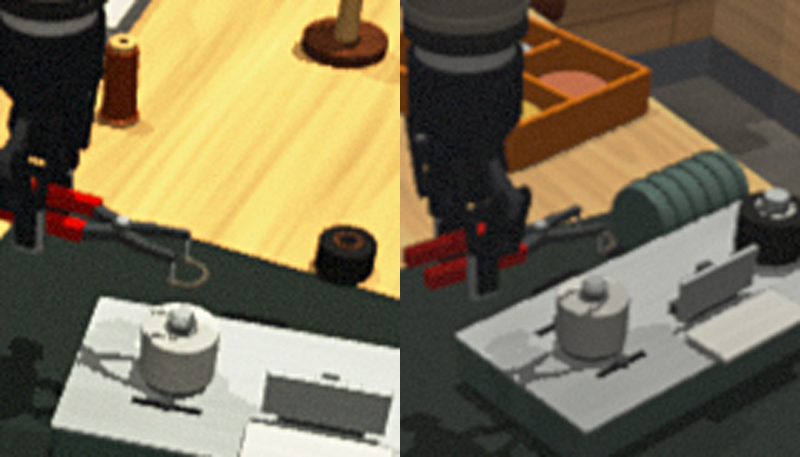

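View pics/wrist11.png

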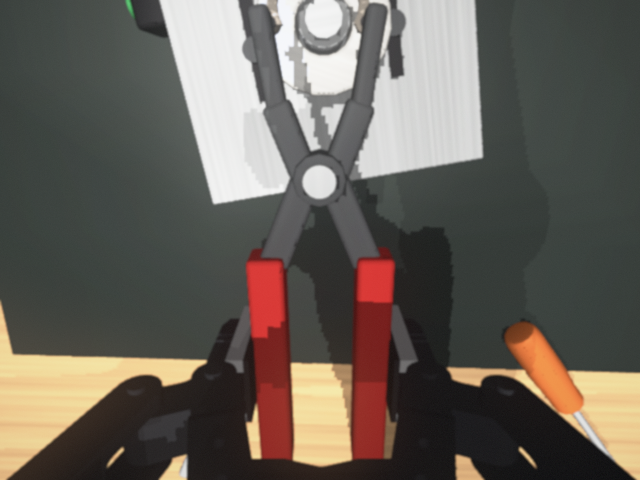

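```bash
cat > ring.py <<'E'
from fit import *
import sys
tag=sys.argv[1];zr=float(sys.argv[2])
for n,b in {'scene':(375,190,435,270),'side':(345,160,405,240)}.items():
    c=dict(np.load(f'pics/{n}{tag}.npz'));P=cloud(c)
    m=(np.hypot(P[...,0]-.618,P[...,1]-.066)<.026)&(abs(P[...,2]-zr)<.009)
    if m.sum()>10:
        v,u=np.nonzero(m);X=np.array([ray(c,a,d,zr) for a,d in zip(u,v)])
        s=least_squares(lambda x:np.hypot(X[:,0]-x[0],X[:,1]-x[1])-x[2],[.618,.066,.0135],loss='soft_l1',f_scale=.001)
        near=P[m];print(n,m.sum(),'depth z',np.median(near[:,2]),'circle',s.x,np.median(abs(s.fun)),'px',proj(c,[s.x[0],s.x[1],zr]))
    o=cv2.cvtColor(c['frame'],cv2.COLOR_RGB2BGR).copy();big=cv2.resize(o[b[1]:b[3],b[0]:b[2]],None,fx=6.6,fy=6.6,interpolation=0)
    mm=cv2.resize((m*255).astype(np.uint8)[b[1]:b[3],b[0]:b[2]],None,fx=6.6,fy=6.6,interpolation=0)
    cs,_=cv2.findContours(mm,0,2);cv2.drawContours(big,cs,-1,(0,255,0),1)
    if n=='scene':A=big
    else:cv2.imwrite(f'pics/r{tag}.png',cv2.hconcat([A,big]))
    a=sel(P.reshape(-1,3),.618,.066,.016,.099,.106)
    if len(a)>8:print(n,'axle',fitc(a,.01,[.618,.066]))
    a=sel(P.reshape(-1,3),.618,.066,.034,.062,.092);print(n,'roller',fitc(a,.028,[.618,.066]))
E
python3 ring.py 11 .1417
```

```text
scene 63 depth z 0.14303207528937753 circle [0.61533718 0.06901281 0.01484896] 0.0016279818493209301 px (np.float64(404.1226831455973), np.float64(224.69205988987312))
scene axle (array([0.61686234, 0.06724558]), np.float64(0.0011127287179424558))
scene roller (array([0.61749221, 0.06674479]), np.float64(0.0006762409919842984))
side 29 depth z 0.1431189850227254 circle [0.61005273 0.07382852 0.02085978] 0.0017121875021505958 px (np.float64(363.2900222501267), np.float64(183.67272044118437))
side axle (array([0.61727887, 0.0660991 ]), np.float64(0.001218830741625515))
side roller (array([0.6174346 , 0.06651319]), np.float64(0.000717245908668904))
```

View pics/r11.png

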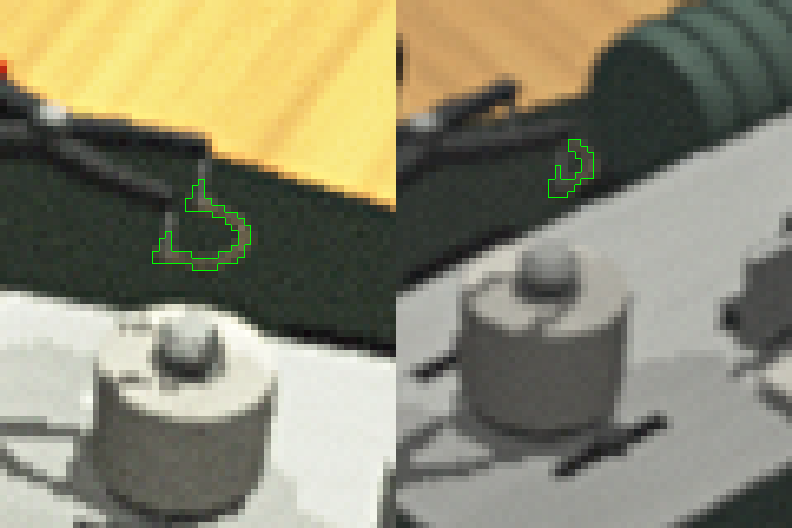

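```bash
cat > ring2.py <<'E'
from fit import *
import sys
tag=sys.argv[1];zr=float(sys.argv[2])
c=dict(np.load(f'pics/wrist{tag}.npz'));P=cloud(c).reshape(-1,3)
a=sel(P,.618,.066,.016,.099,.1050)
print('wrist axle side',len(a),fitc(a,.01,[.618,.066]) if len(a)>20 else '')
t=sel(P,.618,.066,.013,.1085,.1125);print(' end',len(t),t.min(0),t.max(0),(t.min(0)+t.max(0))/2)
# pivot: bright disc pixel component containing (319,182)
k=c['frame'].astype(int);m=((k.min(2)>150)).astype(np.uint8);q,l,s,ce=cv2.connectedComponentsWithStats(m,connectivity=4)
i=l[182,319];print(' pivot',s[i],ce[i]); pz=np.median(cloud(c)[l==i][:,2]);pv=ray(c,*ce[i],pz);print(' pivot xyz',pv)
for n in ['scene','side']:
    c=dict(np.load(f'pics/{n}{tag}.npz'));P=cloud(c)
    m=(np.hypot(P[...,0]-.618,P[...,1]-.066)<.026)&(abs(P[...,2]-zr)<.0045)
    v,u=np.nonzero(m);X=np.array([ray(c,a,d,zr) for a,d in zip(u,v)])
    X=X[X[:,0]>.613]
    for r in (.0130,.0135,.014): print(n,len(X),r,*fitc(X,r,[.618,.066]))
    print(n,'max x,y min y',X.max(0),X.min(0))
E
python3 ring2.py 11 .1417
python3 -c "
from h import *
im=cv2.imread('pics/wrist11.png');cv2.imwrite('pics/w11c.png',cv2.resize(im[0:110,220:420],(800,440),interpolation=2))"
```

```text
wrist axle side 68 (array([0.61870848, 0.065678  ]), np.float64(6.946940916011026e-05))
 end 1342 [0.61016362 0.05734439 0.10850219] [0.62450201 0.07420797 0.1123332 ] [0.61733282 0.06577618 0.1104177 ]
 pivot [302 165  34  34 911] [318.82217344 181.60922064]
 pivot xyz [0.56899988 0.06520214 0.17325969]
scene 41 0.013 [0.61758439 0.06822609] 0.00132188734200025
scene 41 0.0135 [0.61697375 0.06828953] 0.0012535868998457718
scene 41 0.014 [0.61634549 0.06830253] 0.0012793935835688289
scene max x,y min y [0.63142406 0.08416751 0.1417    ] [0.61364234 0.05205261 0.1417    ]
side 21 0.013 [0.61760076 0.06814615] 0.0014121471190916435
side 21 0.0135 [0.61714542 0.06854141] 0.0013215188114338913
side 21 0.014 [0.61668276 0.06892131] 0.0012925720368649612
side max x,y min y [0.63206536 0.07562618 0.1417    ] [0.61391585 0.05181547 0.1417    ]
```

View pics/w11c.png

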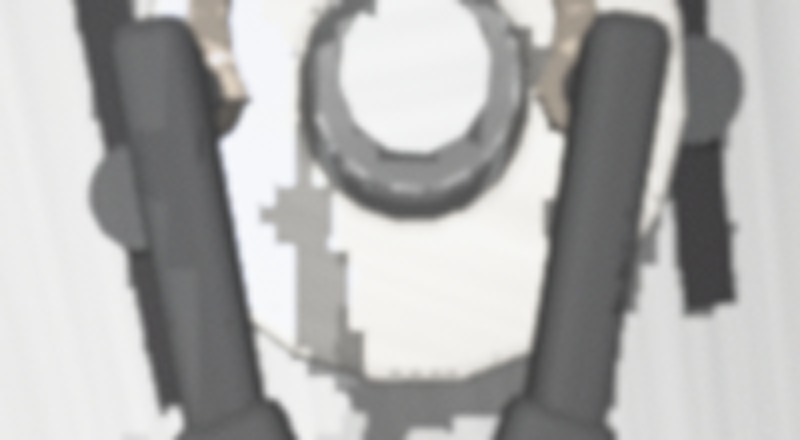

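Offsets agree: the ring needs about −1.7 mm in y and +0.3 mm in x. The ring's depth top of 0.143 confirms its mid-height at 0.1417. Correcting and stopping just above the stub end.

>>> {"method": "step_arm", "body": {
  "targets": [
    [1,-0.2,2,0,0.8],
    [1.7,-0.4,6,0,0.8],
    [1.7,-0.4,12,0,0.8],
    [1.7,-0.4,18,0,0.8],
    [1.7,-0.4,23,0,0.8],
    [1.7,-0.4,26,0,0.8],
    [1.7,-0.4,27,0,0.8],
    [1.7,-0.4,27,0,0.8],
    [1.7,-0.4,27,0,0.8],
    [1.7,-0.4,27,0,0.8],
    [1.7,-0.4,27,0,0.8]
  ]
}}

```text
t: 18.63
eef_pos: [0.5095, 0.06, 0.1385]
tool_rot: [-0.0, 0.719, -0.695, 0.0]
contact_force: [0.3, -0.8, -1.2]
gripper_width: 0.49
```

```bash
python3 m3.py 12; python3 pose.py 12 .145 | head -3;python3 ring2.py 12 .1147;python3 ring.py 12 .1147
```

```text
18.6333 [0.50948031 0.06000929 0.13849014] [-2.87958528e-04  7.19327492e-01 -6.94671043e-01  1.33936628e-04] [ 0.2788529  -0.82269499 -1.15950356] 0.48975609479075366
 handle 3926 [0.52667555 0.0455154  0.14581813] yaw 3.8278954350659182 pitch rad -0.007984842100004618 front end [0.54733843 0.04689793 0.14565276]
 handle 3441 [0.52749497 0.07770828 0.14585047] yaw 0.6368229291561046 pitch rad -0.008972236892256086 front end [0.54584443 0.07791224 0.14568581]
 plane slopes [-0.00870792  0.00170304  0.14583226]
wrist axle side 83 (array([0.61873487, 0.06557946]), np.float64(8.749931104093389e-05))
 end 1238 [0.6097219  0.05701558 0.10850106] [0.62004773 0.07405542 0.11199417] [0.61488481 0.0655355  0.11024762]
 pivot [302 165  34  34 910] [318.89340659 181.62417582]
 pivot xyz [0.56954577 0.06349537 0.14641504]
scene 52 0.013 [0.61762969 0.06753601] 0.002034051983464607
scene 52 0.0135 [0.61690343 0.06757242] 0.0019225319649195348
scene 52 0.014 [0.61616354 0.06755636] 0.0018203515180501059
scene max x,y min y [0.63220265 0.08439783 0.1147    ] [0.61333054 0.04736226 0.1147    ]
side 2
[... 222 characters left out ...]
7    ] [0.61300417 0.05033371 0.1147    ]
scene 92 depth z 0.11504326767653081 circle [0.61511229 0.06762096 0.01480189] 0.0026365155794224023 px (np.float64(402.63334869626004), np.float64(235.70902050265397))
scene axle (array([0.61742949, 0.06655231]), np.float64(0.0008587991191921426))
scene roller (array([0.61732425, 0.0666615 ]), np.float64(0.0007275191306944234))
side 61 depth z 0.11236312217421554 circle [0.61370945 0.07160495 0.01803848] 0.0033854525085216577 px (np.float64(364.64771405530036), np.float64(194.45866361567087))
side axle (array([0.61699869, 0.06652574]), np.float64(0.0008728367977558736))
side roller (array([0.61725643, 0.06652716]), np.float64(0.0008260356942408377))
```

View pics/r12.png

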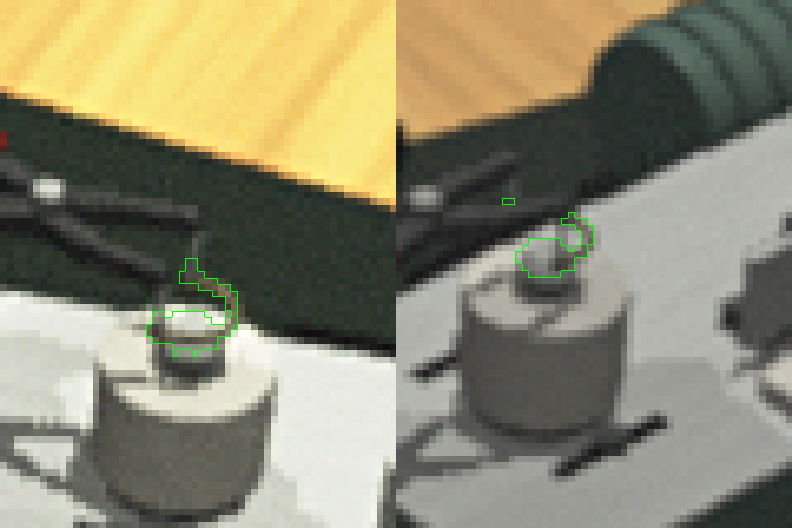

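In the wrist frame, pivot + 49 mm gives the ring at (0.6185, 0.0656) against the stub at (0.6187, 0.0656), so it is in line. Ring mid-height is 0.1148, leaving 16.3 mm to go. Lowering slowly.

>>> {"method": "step_arm", "body": {
  "targets": [
    [0,0,1,0,0.8],
    [0,0,2,0,0.8],
    [0,0,3,0,0.8],
    [0,0,4,0,0.8],
    [0,0,5,0,0.8],
    [0,0,6,0,0.8],
    [0,0,7,0,0.8],
    [0,0,8,0,0.8],
    [0,0,8,0,0.8],
    [0,0,8,0,0.8]
  ]
}}

```text
t: 19.62
eef_pos: [0.5092, 0.0599, 0.1301]
tool_rot: [0.0, 0.719, -0.695, -0.0]
contact_force: [-0.0, -0.0, -2.5]
gripper_width: 0.487
```

No contact. Continuing to the groove.

>>> {"method": "step_arm", "body": {
  "targets": [
    [0,0,1,0,0.8],
    [0,0,2,0,0.8],
    [0,0,3,0,0.8],
    [0,0,4,0,0.8],
    [0,0,5,0,0.8],
    [0,0,6,0,0.8],
    [0,0,7,0,0.8],
    [0,0,8,0,0.8],
    [0,0,8.2,0,0.8],
    [0,0,8.2,0,0.8],
    [0,0,8.2,0,0.8],
    [0,0,8.2,0,0.8],
    [0,0,8.2,0,0.8]
  ]
}}

```text
t: 20.7
eef_pos: [0.5093, 0.06, 0.1221]
tool_rot: [-0.0, 0.719, -0.695, 0.0]
contact_force: [-0.3, -0.4, -1.6]
gripper_width: 0.489
```

```bash
python3 m3.py 13; python3 pose.py 13 .129 | head -3;python3 ring2.py 13 .0987|head -4;python3 ring.py 13 .0987
```

```text
20.7 [0.50930591 0.05997189 0.12205044] [-6.36685988e-05  7.19328810e-01 -6.94669748e-01  1.22273135e-05] [-0.31781853 -0.38919838 -1.56777448] 0.4888027175514954
 handle 4311 [0.52495379 0.04568938 0.12947635] yaw 1.8706418438054147 pitch rad -0.00866145615299649 front end [0.54725992 0.04641791 0.12928304]
 handle 4084 [0.5240746  0.07739511 0.12951462] yaw 2.052152933861398 pitch rad -0.008805567593303188 front end [0.54569792 0.07816992 0.12932409]
 plane slopes [-0.00901071  0.00133714  0.12949257]
wrist axle side 583 (array([0.61652765, 0.06673798]), np.float64(0.002865468808998477))
 end 928 [0.60951729 0.05745791 0.1085001 ] [0.61695625 0.07400558 0.11172109] [0.61323677 0.06573174 0.11011059]
 pivot [302 165  35  34 914] [318.81728665 181.61816193]
 pivot xyz [0.56942176 0.06348141 0.12993042]
scene 278 depth z 0.09643902728476547 circle [0.61993702 0.06217883 0.01824053] 0.0046871204555838375 px (np.float64(403.1600659287553), np.float64(244.05511154957915))
scene axle (array([0.61897538, 0.06555904]), np.float64(0.0018092182238850776))
scene roller (array([0.61740405, 0.06661173]), np.float64(0.0006802902349509442))
side 192 depth z 0.09650599826833114 circle [0.61592996 0.05747317 0.01661064] 0.004583132162207414 px (np.float64(368.48870574878134), np.float64(203.64664254788528))
side axle (array([0.61871478, 0.06241734]), np.float64(0.0015194384128734148))
side roller (array([0.61739508, 0.06659216]), np.float64(0.0007960922123363585))
```

View pics/r13.png

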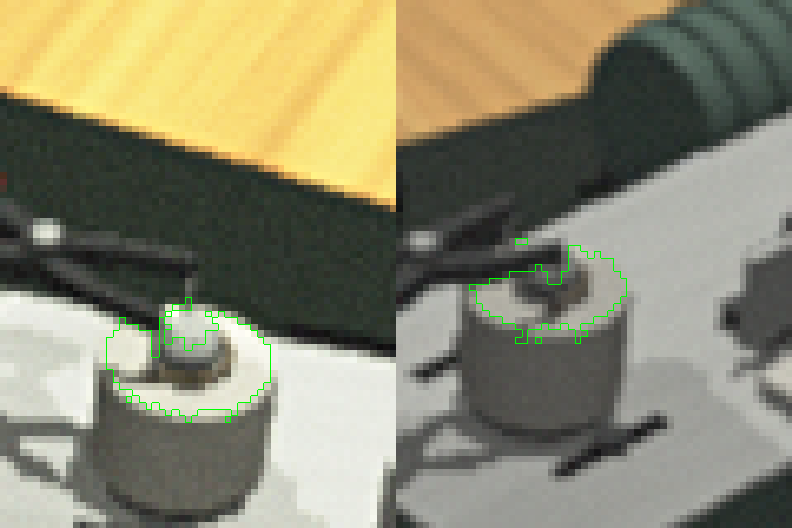

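View pics/wrist13.png

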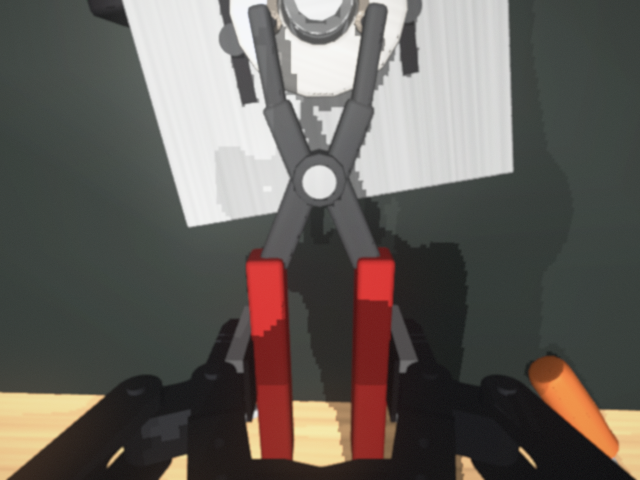

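The ring encircles the stub just above the roller. Ring mid-height is about 0.0986 (groove 0.0985), it is level (pitch −0.009 rad), and there is no contact-force change. Bystanders look undisturbed. Handing in.

```bash
python3 -c "
from station import bot
o=bot.get_obs();print(o['eef_pos'],o['contact_force'],o['gripper_width']);print(bot.hand_in())"
```

```text
[0.50929382 0.05995748 0.12205398] [-0.35359825  0.54719361 -1.89440386] 0.4896781390927517
the job is handed in; nothing more can be done
None
```

The job is handed in at about 20.7 s. The roller is home on the axle shoulder and released. The gripper is holding the squeezed pliers with the spread circlip around the axle at the groove. No verdict was reported.

**Roller:** I lowered it until the shoulder pushed back with about 5 N, then let go. Its top face then read z = 0.096, level and concentric with the axle within about 1 mm.

**Circlip, from my last checks before hand-in:**

| Check | Measured | Wanted |
|---|---|---|
| Ring mid-height | about 0.0986 | 0.0985 |
| Horizontal offset from the axle | about 0.3 mm | under 3 mm |
| Tilt (pitch) | about −0.009 rad | under 0.08 rad |
| Handle spacing | about 42 mm | 44 mm, fully squeezed |
| External force on the arm | unchanged on lowering, about −2 N (the pliers' weight) | no sign of contact |

- **Ring position is inferred:** the offset and height come from the wrist camera's pivot and handle positions plus the given dimensions, not from the ring itself. The offset uses the ring and axle measured 16 mm higher; the pivot then moved only about 0.1 mm on the way down.
- **Checks that failed:** at the final height, direct circle fits to the ring and stub were unusable. The roller face and lugs got into the scene and side fits, and the wrist fit was equally poor. I only confirmed by eye in the scene and side pictures that the ring goes round the stub.
- **Handle reading:** it is 2 mm under the stated 44 mm, but the handles looked parallel in the picture.
- **Bystanders:** I only compared them by eye in the pictures, and saw no disturbance.

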